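Gather the spilled stone sample and hold the bulldog clip open over its card

ROBOT

A 6-joint arm with a two-finger parallel gripper is mounted at the origin on a cart in front of the work surface, level with it; the furniture and walls round the work are solid. World frame = base frame: x ahead of the robot, y to its left, z up, the work surface at z = 0. Lengths are in m, angles in degrees, forces in N, time in s.
With the tool pointing down it reaches from about 0.25 to 0.775 m from the base axis. Payload 4 kg.
Tool frame: the origin (TCP) lies at the very end of the fingers, on their centre line; the grasp point (between the pads) lies 19 mm behind it; x points along the fingers, z is the direction in which the jaws open and shut, and the axes are right-handed (so a half turn about x gives the same grasp; the last joint's range is limited). The gripper opens to 94 mm and grips with 3 to 60 N. Pads are 16 mm wide; open, the fingers measure 119 mm over their backs; the gripper's body (75 mm by 177 mm) begins 78 mm behind the grasp point.
Start: joints at [-74.49, 4.996, 78.535, -0, 96.463, -5.907], TCP at [0.201, -0.512, 0.206] pointing down, gripper open.
Joint ranges: [-177.83, 177.83], [-43.37, 116.18], [15.69, 146.23], [-61.86, 241.86], [9.47, 152.12], [-147.06, 147.06]. Speed limits (degrees/s): [159.86, 159.86, 180, 180, 180, 180].

INTERFACE

Orientations are given as [roll, pitch, yaw] about the fixed x, y, z axes, in that order (R = Rz(yaw) Ry(pitch) Rx(roll)).
In Python, from plant import bot gives the robot as it stands.
- The arm moves only by the tool carry_out, never from a script. Its argument "series" is a list of rows, each a list of 2 entries, a list of its own where there are three numbers: the shift along the tool's x, y, z each as a share of 250 mm, from -1 to 1, then the turn, a rotation vector about the tool's x, y, z each as a share of 60 degrees, from -1 to 1. A call has 1 to 20 rows; each row is the pose to reach, as a shift and turn from the pose commanded when the call began, along the tool's axes at that moment; what a row does not reach only later rows make up. A row lasts 1/12 s, in which the tool goes at most 41.7 mm and 7.16 degrees, less where a joint would pass 70% of its speed; a pose out of reach is approached as far as the arm can. A call with a number of a shift or a turn outside -1 to 1 is refused whole. A call with a gripper value outside its range is refused whole. "gripper" is the closure, from -1 (fully open) to 1 (shut), set as the call begins (left out, the last holds). The fingers move at their own pace and stop on an object; "squeeze" is the grip in N (left out, the last holds). Time passes only in rows, so rows that repeat a pose let the fingers close. It gives the time, the measured TCP pose, the force and the opening at its end, in the units of the state.
- bot.read_state(): the state, without advancing time (a new reading comes with each control period).
- bot.grab_frame(name): name is "side" or "top"; returns the picture (384x512x3 uint8, blue, green, red); there is no depth.
- bot.calibration(name): a dict with "K" (3x3 intrinsics, pixels), "origin" and "orientation" of the camera in the world. Camera axes: x right, y down, z forward; pixel columns grow to the right and rows downward; lengths in m; the calibration is good to about 2 mm. A picture is of the moment at which its call begins. calibration takes no time and is no camera call.
- bot.close_job(): hands the job in, once; it reports no verdict.
The state is a dict: "clock": time; "q": joint angles; "dq": joint speeds; "joint_efforts": joint torques, N m; "ee_pos": TCP position; "orientation": TCP orientation; "contact_force": force on the tool from outside, world axes, zero at the start; "moment": the same for the moment, N m; "finger_gap": finger opening in m.
Only numpy, scipy, OpenCV 4.12 (cv2) and the standard library are available. Lean on these libraries where they do the work, as an engineer would, in place of code of your own. Each camera call takes 0.05 s, during which the arm holds its last target.

TASK

With the brush, sweep the three spilled stones into the scoop pan, right inside its mouth, then lay the brush flat on the bench, clear of the pan. Then squeeze the bulldog clip that is parked on the pan's back wall, take it off, and bring it mouth down over the middle of the top edge of the sample card standing in that wall: finish while holding the clip squeezed wide open there, the card edge well between the two jaws and neither jaw pressing on it, so that I can slip the result slip in. Do not pick the stones up, do not shove the card, and leave the other things on the bench where they are.

Things in the scene. Friction and masses are not known exactly. Their poses are not given: they have to be found in the camera images.
- pan: Aluminium scoop pan, fixed, 150 mm deep (x), 200 mm wide (y). Origin under the middle of its floor; x points from the open mouth (edge at x = -75 mm, bevelled lip up to the 2 mm floor) to the back wall (centre plane x = +75 mm, 4 mm thick, 45 mm high). Side walls 45 mm high behind x = -15 mm, sloping to nothing at x = -47 mm; before that the floor is open at the sides. Low bar handle behind.
- card: Stiff white ruled sample card, 2.6 mm thick, 80 mm wide, standing upright in the left or right half of the pan's back wall, in the wall's plane, its top 105 mm above the bench. Fixed. Origin on the bench under its middle; x is the card's normal (same way as the pan's x), y along its width, z up.
- card_top (a point): Middle of the card's top edge, 105 mm above the bench.
- clip: Steel bulldog clip, 70 g, 44 mm wide (y), 61 mm high, parked mouth down on the other half of the back wall, jaws about 12 mm down over it. Origin on the spring axis, 26 mm above the jaw lips; z up to the levers, x the way the jaws part (as the pan's x). A coil of 3.4 mm radius round the origin closes the throat.
- clip_levers (a point): Point 34 mm above the clip's origin, midway between the two lever curls (3 mm radius, 30 mm long along the clip's y). The curls measure 44 mm over their outsides when parked and 25 mm squeezed to the stop. Squeezing takes about 7 N on each at first, 10 N at the stop; let go, the clip snaps shut.
- jaw_r (a joint): Turn of the jaw on the clip's +x side, rad: 0 lips touching, about 0.07 parked on the wall, 0.30 fully open (stop). Each jaw's lip is 26 mm below the hinge, so the lips part by 52 mm per rad. Both jaws move alike.
- jaw_l (a joint): The same for the jaw on the clip's -x side.
- chip_a: Angular grey crushed stone, about 27 mm across and 20 mm high, 25 g, lying on the bench 30 to 85 mm in front of the pan's mouth. Origin under its middle as it first lies.
- chip_b: The same, about 25 mm across and 22 mm high.
- chip_c: The same, about 24 mm across and 18 mm high.
- brush: Flat dusting brush lying flat, 70 g, 191 mm long (its y), 14 mm thick, stiff. Origin under its middle, z up at the start. Bristles and ferrule at y = -95 to -21 mm, 44 mm wide; the wooden handle narrows from 39 mm width at y = -20 mm to 22 mm at y = +58 mm and stays so to the end at +96 mm.
- tin: Lidded sample tin, 66 mm across, 40 mm high: bystander.
- calculator: Calculator, 124 x 68 x 15 mm: bystander.
- funnel: Funnel standing spout up, 69 mm across, 75 mm high, behind the work: bystander.

How it is judged:
By the outcome, as a careful person would: the job done as asked, in the order asked, and still so for the second after the job is handed in, while the arm keeps its last pose, push and grip.
It also fails if it takes over 56 s, if anything falls off the work surface, if the arm or the gripper's body presses on something with over 40 N, if the wrist force passes 120 N, or if a joint passes its speed limit or range.

## Working session

There is one attempt and no reset: what is moved stays moved. The work goes in short steps, Python scripts to look and compute and a tool call to move; the robot and the scene stay as the last step left them, time stands still between calls to the robot, and variables do not carry over. Pictures are saved under pics/ and viewed, and the job is handed in when it is done.

Besides the shell and the picture viewer there is one more tool, called after ">>>" by a JSON object that holds its "name" and its "arguments", one argument or row to a line. carry_out: Moves the arm, as the interface text tells. Its arguments: {"type":"object","properties":{"series":{"type":"array"},"gripper":{"type":"number"},"squeeze":{"type":"number"}},"required":["series"]}

I'll start by looking at the scene and the state.

```bash
ls && mkdir -p pics && python3 - <<'E'
from plant import bot
import cv2, numpy as np
print(bot.read_state())
for n in ("side","top"):
    im=bot.grab_frame(n); cv2.imwrite(f"pics/{n}0.png",im)
    c=bot.calibration(n); print(n,{k:np.round(np.array(v),4).tolist() for k,v in c.items()})
E
```

```text
pics
{'clock': 0.0, 'q': array([-7.44904741e+01,  5.03855879e+00,  7.86238948e+01, -1.20412758e-03,
        9.64651151e+01, -5.90676588e+00]), 'dq': array([-0.02024062, -0.06851182, -0.02887788,  0.12815721, -0.01051667,
        0.04084401]), 'joint_efforts': array([-1.54945810e-03, -3.40183675e+01, -3.02426648e+01,  7.16732698e-02,
        3.29728425e-02, -1.55224661e-04]), 'ee_pos': array([ 0.20066918, -0.51148114,  0.20431699]), 'orientation': array([174.63073176,  89.87242572, 106.04688925]), 'contact_force': array([-0.339115  , -0.02151076, -0.18872037]), 'moment': array([-0.01634575, -0.00145086,  0.06559571]), 'finger_gap': 0.09390640303155932}
side {'K': [[396.0018, 0.0, 249.1001], [0.0, 396.0018, 195.5446], [0.0, 0.0, 1.0]], 'origin': [0.0869, 0.8124, 0.7536], 'orientation': [-123.8827, -1.0324, -147.8224]}
top {'K': [[357.9008, 0.0, 252.8163], [0.0, 357.9008, 191.9613], [0.0, 0.0, 1.0]], 'origin': [0.47, -0.0191, 1.2059], 'orientation': [-172.6985, -1.1748, -90.8243]}
```

View pics/top0.png

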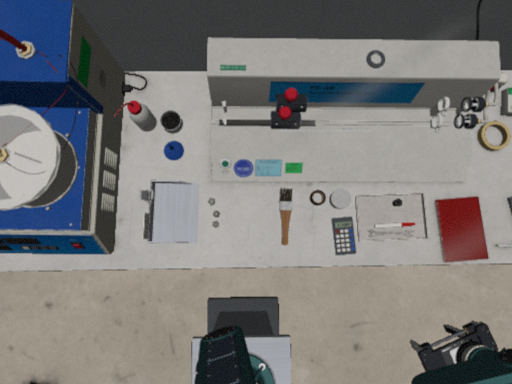

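View pics/side0.png

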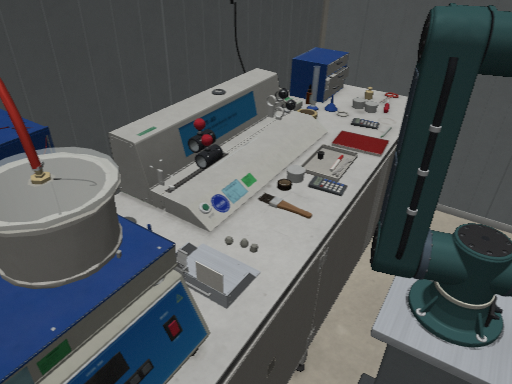

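```bash
python3 - <<'E'
import cv2
a=cv2.imread("pics/top0.png")[170:265,125:365]; cv2.imwrite("pics/top0z.png",cv2.resize(a,None,fx=3.3,fy=3.3,interpolation=cv2.INTER_CUBIC))
a=cv2.imread("pics/side0.png")[180:310,165:355]; cv2.imwrite("pics/side0z.png",cv2.resize(a,None,fx=4.2,fy=4.2,interpolation=cv2.INTER_CUBIC))
E
```

```text
(no output)
```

View pics/top0z.png

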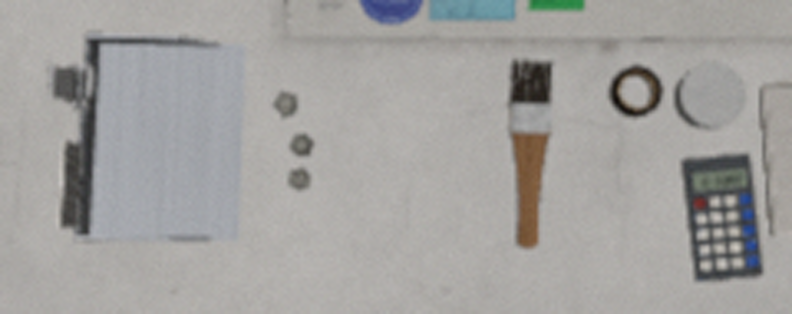

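View pics/side0z.png

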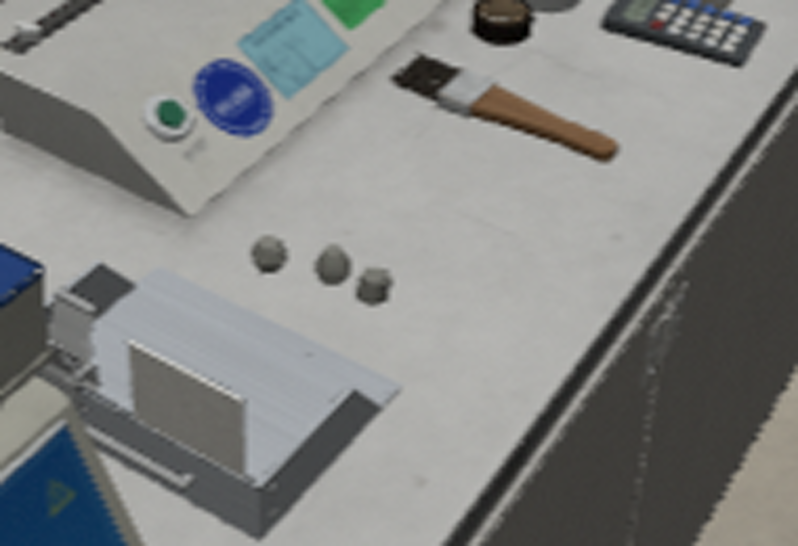

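The scene, going by the enlarged top and side views:

| Item | Top view | Side view |
|---|---|---|
| Pan | Left, around (175,212); mouth faces right (world -y), back wall on the left | – |
| Stones | About (212,201), (216,214), (216,224) | – |
| Brush | About (286,215), handle toward the robot | – |
| Clip | Far half of the wall, (145,195) | (182,255) |
| Card | Near half of the wall | (210,277) |

Next I'll measure these.

```bash
cat > h.py <<'E'
import numpy as np, cv2
from scipy.spatial.transform import Rotation as Ro
from plant import bot
def cam(n):
    c=bot.calibration(n); return np.array(c["K"]),np.array(c["origin"]),Ro.from_euler('xyz',c["orientation"],degrees=True).as_matrix()
def ray(n,p):
    K,o,R=cam(n); d=R@np.linalg.inv(K)@np.array([p[0],p[1],1.0]); return o,d/np.linalg.norm(d)
def onz(n,p,z):
    o,d=ray(n,p); return o+d*(z-o[2])/d[2]
def proj(n,P):
    K,o,R=cam(n); q=K@(R.T@(np.array(P,float)-o)); return q[:2]/q[2]
def tri(p_top,p_side):
    o1,d1=ray("top",p_top);o2,d2=ray("side",p_side)
    A=np.array([d1,-d2]).T; s=np.linalg.lstsq(A,o2-o1,rcond=None)[0]
    a=o1+d1*s[0];b=o2+d2*s[1]; return (a+b)/2,np.linalg.norm(a-b)
def pose():
    s=bot.read_state(); return s,np.array(s["ee_pos"]),Ro.from_euler('xyz',s["orientation"],degrees=True).as_matrix()
E
python3 - <<'E'
from h import *
s,p,R=pose(); print(np.round(p,4)); print(np.round(R,3))
for n in("top","side"):
    im=cv2.imread(f"pics/{n}0.png"); hsv=cv2.cvtColor(im,cv2.COLOR_BGR2HSV)
    # stones: darker grey blobs
    g=cv2.cvtColor(im,cv2.COLOR_BGR2GRAY)
    roi=(200,190,30,45) if n=="top" else (220,230,45,30)
    x,y,w,h=roi; sub=g[y:y+h,x:x+w]
    m=(sub<135).astype(np.uint8)
    k,l,st,c=cv2.connectedComponentsWithStats(m)
    for i in range(1,k):
        if st[i,4]>8:
            px=c[i]+[x,y]; print(n,"stone",np.round(px,1),st[i].tolist(),np.round(onz(n,px,0.010),4))
    # brush: brown
    m=cv2.inRange(hsv,(5,80,60),(20,255,255))
    roi=(270,180,35,70) if n=="top" else (255,190,60,35)
    x,y,w,h=roi; mm=np.zeros_like(m); mm[y:y+h,x:x+w]=m[y:y+h,x:x+w]
    pts=np.argwhere(mm)[:,::-1]; print(n,"brush handle bbox",pts.min(0),pts.max(0),len(pts))
    W=np.array([onz(n,q,0.010) for q in pts]); mu=W.mean(0); u,sv,vt=np.linalg.svd(W-mu); t=(W-mu)@vt[0]; print(" mean",np.round(mu,4),"axis",np.round(vt[0],3),"ext",np.round([t.min(),t.max()],4), "ends",np.round(mu+vt[0]*t.min(),4),np.round(mu+vt[0]*t.max(),4))
E
```

```text
[ 0.2007 -0.5116  0.2045]
[[-0.     0.931  0.365]
 [ 0.002  0.365 -0.931]
 [-1.     0.    -0.002]]
top stone [211.3 201.1] [8, 8, 7, 7, 39] [0.5937 0.0938 0.01  ]
top stone [215.9 213.6] [13, 21, 7, 6, 35] [0.5517 0.0783 0.01  ]
top stone [215.4 223.8] [13, 31, 6, 7, 30] [0.5176 0.0801 0.01  ]
top brush handle bbox [281 211] [290 244] 224
 mean [ 0.5095 -0.1514  0.01  ] axis [-0.999  0.05  -0.   ] ext [-0.0484  0.0618] ends [ 0.5579 -0.1539  0.01  ] [ 0.4478 -0.1483  0.01  ]
side stone [228.6 240.2] [5, 6, 9, 9, 58] [0.5917 0.0961 0.01  ]
side stone [243.9 243.1] [20, 9, 9, 9, 61] [0.5479 0.0824 0.01  ]
side stone [253.5 247.9] [30, 14, 9, 9, 62] [0.5142 0.0848 0.01  ]
side brush handle bbox [277 201] [310 217] 205
 mean [ 0.5071 -0.1465  0.01  ] axis [-0.998  0.057  0.   ] ext [-0.0536  0.0626] ends [ 0.5606 -0.1496  0.01  ] [ 0.4446 -0.143   0.01  ]
```

```bash
python3 - <<'E'
from h import *
a=cv2.imread("pics/top0.png")[176:248,135:205]; cv2.imwrite("pics/top_pan.png",cv2.resize(a,None,fx=8,fy=8,interpolation=cv2.INTER_CUBIC))
a=cv2.imread("pics/side0.png")[235:315,172:265]; cv2.imwrite("pics/side_pan.png",cv2.resize(a,None,fx=8,fy=7.5,interpolation=cv2.INTER_CUBIC))
E
```

```text
(no output)
```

View pics/top_pan.png

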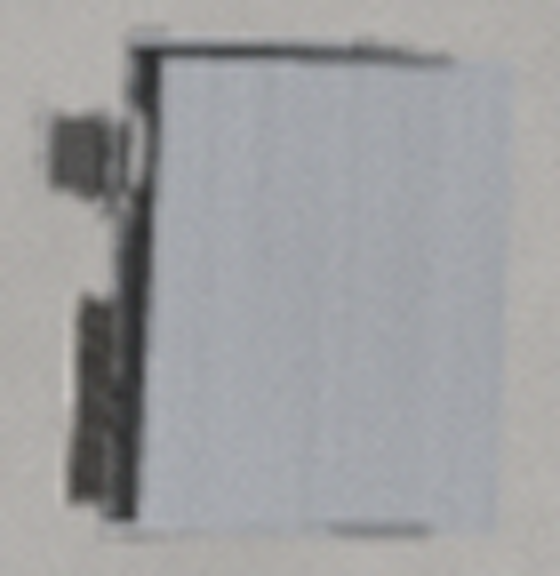

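View pics/side_pan.png

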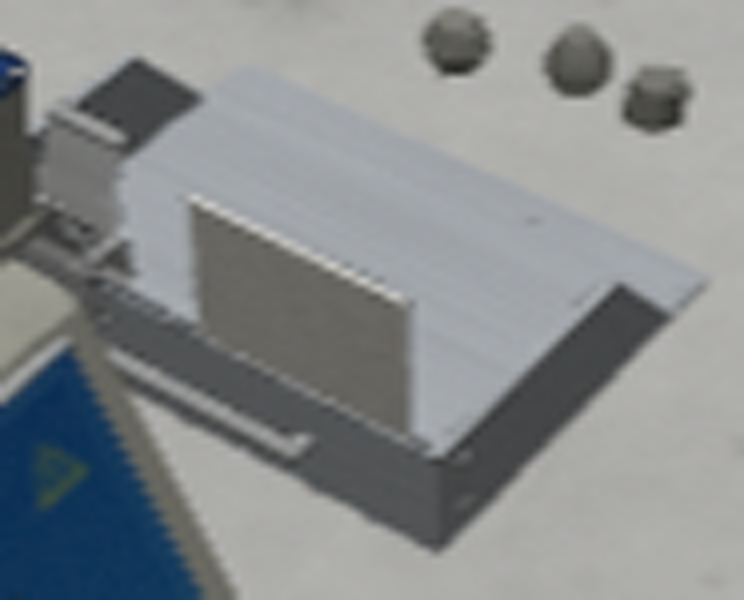

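```bash
python3 - <<'E'
from h import *
T=lambda x,y:(135+x/8-0.44,176+y/8-0.44)
S=lambda x,y:(172+x/8-0.44,235+y/7.5-0.43)
def show(n,nm,p,z): print(n,nm,np.round(p,1),np.round(onz(n,p,z),4))
show("top","mouth far",T(513,62),0.0);show("top","mouth near",T(497,528),0.0)
show("side","mouth far",S(245,65),0.0);show("side","mouth near",S(708,280),0.0)
show("side","wall near top (outer back corner)",S(440,460),0.045);show("side","wall near bottom",S(440,548),0.0)
show("top","wall near top",T(110,520),0.045);show("top","wall far top",T(133,42),0.045);show("top","wall far floor inner",T(163,57),0.002);show("top","wall near floor inner",T(140,525),0.002)
show("top","card far",T(80,297),0.105);show("top","card near",T(68,502),0.105)
show("side","card far",S(193,200),0.105);show("side","card near",S(411,302),0.105)
show("side","curl far",S(55,105),0.093);show("side","curl near",S(125,140),0.093)
for q in [(52,118),(105,118),(52,190),(105,190)]:
  show("top","clip patch",T(*q),0.093)
show("top","bristle tip",(125+532/3.3,170+60/3.3),0.007);show("side","bristle",(165+400/4.2,180+72/4.2),0.007)
E
```

```text
top mouth far [198.7 183.3] [0.656  0.1374 0.    ]
top mouth near [196.7 241.6] [0.46   0.1431 0.    ]
side mouth far [202.2 243.2] [0.6544 0.1393 0.    ]
side mouth near [260.1 271.9] [0.4553 0.1468 0.    ]
side wall near top (outer back corner) [226.6 295.9] [0.4587 0.2961 0.045 ]
side wall near bottom [226.6 307.6] [0.4613 0.2934 0.    ]
top wall near top [148.3 240.6] [0.4658 0.2912 0.045 ]
top wall far top [151.2 180.8] [0.6591 0.2863 0.045 ]
top wall far floor inner [154.9 182.7] [0.6595 0.2848 0.002 ]
top wall near floor inner [152.1 241.2] [0.4634 0.2903 0.002 ]
top card far [144.6 212.7] [0.5507 0.2885 0.105 ]
top card near [143.1 238.3] [0.473  0.2912 0.105 ]
side card far [195.7 261.2] [0.5485 0.2924 0.105 ]
side card near [222.9 274.8] [0.4695 0.2934 0.105 ]
side curl far [178.4 248.6] [0.6211 0.2707 0.093 ]
side curl near [187.2 253.2] [0.592 0.272 0.093]
top clip patch [141.1 190.3] [0.6216 0.3044 0.093 ]
top clip patch [147.7 190.3] [0.6214 0.2838 0.093 ]
top clip patch [141.1 199.3] [0.5934 0.3037 0.093 ]
top clip patch [147.7 199.3] [0.5931 0.2832 0.093 ]
top bristle tip [286.2 188.2] [ 0.6349 -0.1593  0.007 ]
side bristle [260.2 197.1] [ 0.6314 -0.1486  0.007 ]
```

Measurements from the two views agree to within about 4 mm:

| Item | Measured position |
|---|---|
| Pan | Yaw about 88°, mouth line y ≈ 0.142, back wall y ≈ 0.291 |
| Card | (0.5105, 0.2914), width 78–79 mm (80 expected) |
| Clip | (0.607, 0.2885), curl length 29 mm (30 expected) |
| Stones a, b, c | (0.593, 0.095), (0.550, 0.080), (0.516, 0.083) |
| Brush | Origin (0.540, -0.150), length about 187 mm (191 expected) |

I'll plan the reach to the brush handle at brush y = +66 mm.

```bash
cat >> h.py <<'E'
def Rdown(jaw,tilt=0.0):
    # tool x down, tool z (jaw dir) at world angle jaw (deg); tilt about jaw axis
    x=np.array([0,0,-1.0]); z=np.array([np.cos(np.radians(jaw)),np.sin(np.radians(jaw)),0]); y=np.cross(z,x)
    R=np.stack([x,y,z],1); return R@Ro.from_euler('z',tilt,degrees=True).as_matrix()
def plan(P,jaw,tilt=0.0,Rc=None):
    s,p,R=pose(); Rt=Rdown(jaw,tilt)
    d=R.T@(np.array(P)-p)/0.25; w=Ro.from_matrix(R.T@Rt).as_rotvec(degrees=True)/60
    dist=np.linalg.norm(np.array(P)-p)
    print("t",round(s["clock"],2),"at",np.round(p,4),"jaw",round(np.degrees(np.arctan2(R[1,2],R[0,2])),2),"shift",np.round(d,3),"turn",np.round(w,3),"rows>=",round(dist/0.0417,1),round(np.linalg.norm(w)*60/7.16,1),"F",np.round(s["contact_force"],1),"gap",round(s["finger_gap"],4))
E
python3 - <<'E'
from h import *
plan([0.3,-0.38,0.15],-93)
plan([0.474,-0.147,0.06],-93)
print(onz("top",(215,183),0),onz("top",(118,250),0),onz("top",(103,250),0.2))
E
```

```text
t 0.1 at [ 0.2007 -0.5116  0.2045] jaw -68.58 shift [ 0.219  0.562 -0.344] turn [ 0.407 -0.002  0.   ] rows>= 4.2 3.4 F [-1.   0.5  0.2] gap 0.0941
t 0.1 at [ 0.2007 -0.5116  0.2045] jaw -68.58 shift [ 0.58   1.55  -0.957] turn [ 0.407 -0.002  0.   ] rows>= 11.5 3.4 F [-1.   0.5  0.2] gap 0.0941
[0.65643836 0.08212827 0.        ] [0.43617799 0.40210897 0.        ] [0.44241037 0.37323476 0.2       ]
```

>>> {"name": "carry_out", "arguments": {
  "series": [
    [[0.04,0.1,-0.06],[0.05,0,0]],
    [[0.09,0.25,-0.15],[0.13,0,0]],
    [[0.15,0.4,-0.25],[0.22,0,0]],
    [[0.2,0.55,-0.34],[0.31,0,0]],
    [[0.26,0.7,-0.43],[0.407,0,0]],
    [[0.3,0.8,-0.5],[0.407,0,0]],
    [[0.36,0.95,-0.58],[0.407,0,0]]
  ],
  "gripper": -0.3,
  "squeeze": 30
}}

```text
clock: 0.68
ee_pos: [0.3622, -0.2969, 0.1186]
orientation: [-120.3, 90.0, 146.6]
contact_force: [-0.0, -0.7, 0.2]
finger_gap: 0.0614
```

```bash
python3 - <<'E'
from h import *
plan([0.474,-0.147,0.06],-93)
E
```

```text
t 0.68 at [ 0.3622 -0.2969  0.1186] jaw -93.04 shift [ 0.234  0.415 -0.622] turn [-0.001 -0.     0.   ] rows>= 4.7 0.0 F [-0.  -0.7  0.2] gap 0.0614
```

>>> {"name": "carry_out", "arguments": {
  "series": [
    [[0.04,0.08,-0.12],[0,0,0]],
    [[0.08,0.16,-0.24],[0,0,0]],
    [[0.13,0.24,-0.36],[0,0,0]],
    [[0.17,0.32,-0.48],[0,0,0]],
    [[0.2,0.38,-0.57],[0,0,0]],
    [[0.22,0.4,-0.6],[0,0,0]],
    [[0.22,0.4,-0.6],[0,0,0]],
    [[0.22,0.4,-0.6],[0,0,0]]
  ]
}}

```text
clock: 1.35
ee_pos: [0.469, -0.1546, 0.0639]
orientation: [-72.9, 89.9, -165.8]
contact_force: [0.2, -0.4, 0.5]
finger_gap: 0.0609
```

```bash
python3 - <<'E'
from h import *
plan([0.474,-0.147,0.003],-93)
for n in("top","side"): cv2.imwrite(f"pics/{n}1.png",bot.grab_frame(n))
a=cv2.imread("pics/top1.png")[170:265,235:330]; b=cv2.imread("pics/side1.png")[180:275,250:345]
cv2.imwrite("pics/c1.png",np.hstack([cv2.resize(q,None,fx=4.2,fy=4.2,interpolation=cv2.INTER_CUBIC) for q in (a,b)]))
E
```

```text
t 1.35 at [ 0.469  -0.1546  0.0639] jaw -92.95 shift [ 0.244  0.019 -0.031] turn [0.001 0.    0.002] rows>= 1.5 0.0 F [ 0.2 -0.4  0.5] gap 0.0609
```

View pics/c1.png

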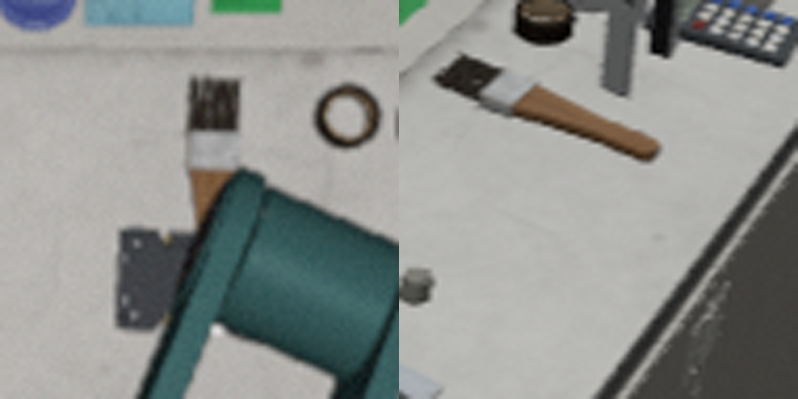

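```bash
python3 - <<'E'
from h import *
print(onz("side",(302.4,202.0),0.064))
print(proj("side",[0.469,-0.124,0.064]),proj("side",[0.461,-0.124,0.064]),proj("side",[0.477,-0.124,0.064]))
E
```

```text
[ 0.46860816 -0.12415177  0.064     ]
[302.26262327 201.98305459] [304.63153763 202.81226744] [299.90721869 201.1585707 ]
```

>>> {"name": "carry_out", "arguments": {
  "series": [
    [[0.05,0.02,-0.03],[0,0,0]],
    [[0.12,0.02,-0.03],[0,0,0]],
    [[0.18,0.02,-0.03],[0,0,0]],
    [[0.22,0.02,-0.03],[0,0,0]],
    [[0.24,0.02,-0.03],[0,0,0]],
    [[0.24,0.02,-0.03],[0,0,0]]
  ]
}}

```text
clock: 1.95
ee_pos: [0.4739, -0.1478, 0.0035]
orientation: [-101.8, 89.9, 165.1]
contact_force: [-0.1, 0.7, 0.0]
finger_gap: 0.0612
```

```bash
python3 - <<'E'
from h import *
plan([0.474,-0.147,0.003],-93)
E
```

```text
t 1.95 at [ 0.4739 -0.1478  0.0035] jaw -93.1 shift [ 0.002  0.    -0.003] turn [-0.002 -0.     0.002] rows>= 0.0 0.0 F [-0.1  0.7  0. ] gap 0.0612
```

>>> {"name": "carry_out", "arguments": {
  "series": [
    [[0,0,0],[0,0,0]],
    [[0,0,0],[0,0,0]],
    [[0,0,0],[0,0,0]],
    [[0,0,0],[0,0,0]],
    [[0,0,0],[0,0,0]],
    [[0,0,0],[0,0,0]]
  ],
  "gripper": 1,
  "squeeze": 35
}}

```text
clock: 2.45
ee_pos: [0.4752, -0.1472, 0.0047]
orientation: [60.9, 90.0, -32.0]
contact_force: [1.0, -0.4, -0.3]
finger_gap: 0.0247
```

>>> {"name": "carry_out", "arguments": {
  "series": [
    [[0,0,0],[0,0,0]],
    [[0,0,0],[0,0,0]],
    [[-0.01,0,0],[0,0,0]],
    [[-0.03,0,0],[0,0,0]],
    [[-0.05,0,0],[0,0,0]],
    [[-0.05,0,0],[0,0,0]]
  ]
}}

```text
clock: 2.95
ee_pos: [0.4759, -0.1475, 0.0183]
orientation: [69.1, 89.9, -23.9]
contact_force: [1.0, -0.3, -0.8]
finger_gap: 0.0196
```

```bash
python3 - <<'E'
from h import *
plan([0.474,-0.147,0.003],-93)
for n in("top","side"): cv2.imwrite(f"pics/{n}2.png",bot.grab_frame(n))
a=cv2.imread("pics/top2.png")[170:265,235:330]; b=cv2.imread("pics/side2.png")[180:275,250:345]
cv2.imwrite("pics/c2.png",np.hstack([cv2.resize(q,None,fx=4.2,fy=4.2,interpolation=cv2.INTER_CUBIC) for q in (a,b)]))
E
```

```text
t 2.95 at [ 0.4759 -0.1475  0.0183] jaw -93.0 shift [ 0.061 -0.008 -0.002] turn [ 0.     0.001 -0.002] rows>= 0.4 0.0 F [ 1.  -0.3 -0.8] gap 0.0196
```

View pics/c2.png

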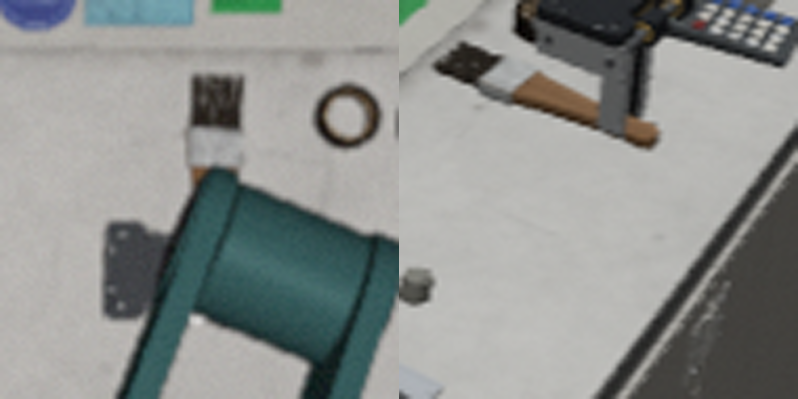

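```bash
python3 - <<'E'
from h import *
a=cv2.imread("pics/side1.png")[185:225,250:315]; b=cv2.imread("pics/side2.png")[185:225,250:315]
cv2.imwrite("pics/c2b.png",np.vstack([cv2.resize(q,None,fx=7,fy=7,interpolation=cv2.INTER_CUBIC) for q in (a,b)]))
for n in (1,2):
    im=cv2.imread(f"pics/side{n}.png")[185:225,250:315]; g=im.max(2)
    m=(g<80).astype(np.uint8); m[:, 25:]=0; m[:8]=0
    p=np.argwhere(m)[:,::-1]; print(n,"bristle dark",len(p),p.mean(0)+[250,185],p.min(0)+[250,185],p.max(0)+[250,185])
print(proj("side",[0.635,-0.1545,0.0]),proj("side",[0.635,-0.1545,0.014]))
E
```

```text
1 bristle dark 89 [266.07865169 197.92134831] [259 193] [273 203]
2 bristle dark 73 [265.95890411 195.47945205] [259 193] [273 200]
[260.15048891 197.70147481] [260.2899597  194.26573556]
```

View pics/c2b.png

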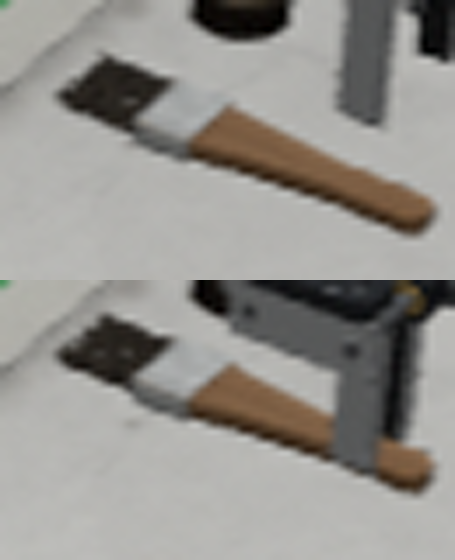

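The grip is sound: the whole brush rose, with the tip up about 10 mm and the handle about 14 mm, a droop of only about 1°. Next I'll carry it to the start of the sweep.

```bash
python3 - <<'E'
from h import *
plan([0.476,0.02,0.012],-91.8)
E
```

```text
t 3.05 at [ 0.4753 -0.1473  0.0174] jaw -93.0 shift [ 0.021 -0.032 -0.668] turn [-0.02   0.    -0.001] rows>= 4.0 0.2 F [ 0.7  0.8 -0.8] gap 0.0194
```

>>> {"name": "carry_out", "arguments": {
  "series": [
    [[0,0,-0.08],[-0.01,0,0]],
    [[0,-0.01,-0.2],[-0.02,0,0]],
    [[0,-0.02,-0.34],[-0.02,0,0]],
    [[0,-0.03,-0.48],[-0.02,0,0]],
    [[0,-0.03,-0.6],[-0.02,0,0]],
    [[0.01,-0.03,-0.67],[-0.02,0,0]],
    [[0.02,-0.03,-0.67],[-0.02,0,0]],
    [[0.02,-0.03,-0.67],[-0.02,0,0]],
    [[0.02,-0.03,-0.67],[-0.02,0,0]]
  ]
}}

```text
clock: 3.8
ee_pos: [0.476, 0.0199, 0.0115]
orientation: [-46.9, 89.9, -138.7]
contact_force: [-0.2, 0.4, 0.2]
finger_gap: 0.0195
```

```bash
python3 - <<'E'
from h import *
plan([0.480,0.161,0.012],-91.8)
for n in("top","side"): cv2.imwrite(f"pics/{n}3.png",bot.grab_frame(n))
a=cv2.imread("pics/top3.png")[170:260,135:255]; b=cv2.imread("pics/side3.png")[200:320,165:325]
cv2.imwrite("pics/c3.png",np.vstack([cv2.resize(a,(720,540),interpolation=cv2.INTER_CUBIC)])); cv2.imwrite("pics/c3s.png",cv2.resize(b,(800,600),interpolation=cv2.INTER_CUBIC))
E
```

```text
t 3.8 at [0.476  0.0199 0.0115] jaw -91.81 shift [-0.002 -0.002 -0.565] turn [-0.     0.001  0.001] rows>= 3.4 0.0 F [-0.2  0.4  0.2] gap 0.0195
```

View pics/c3s.png

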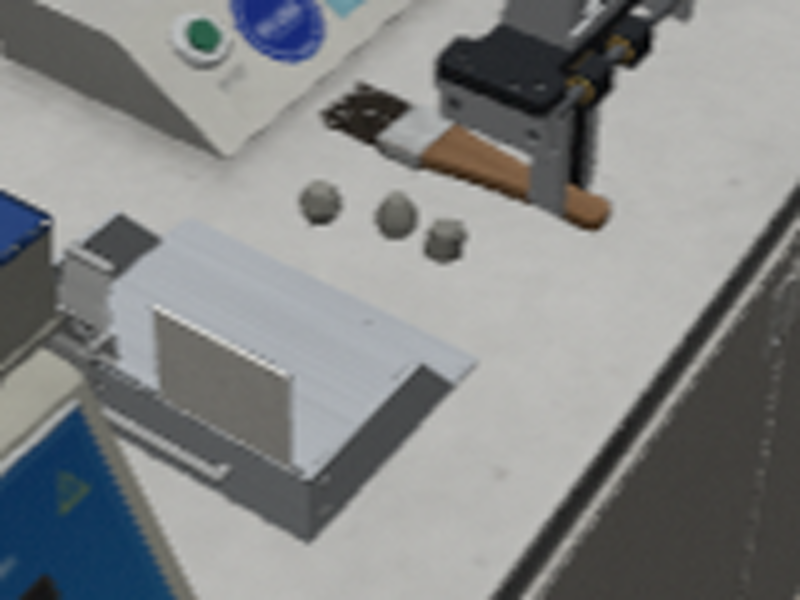

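View pics/c3.png

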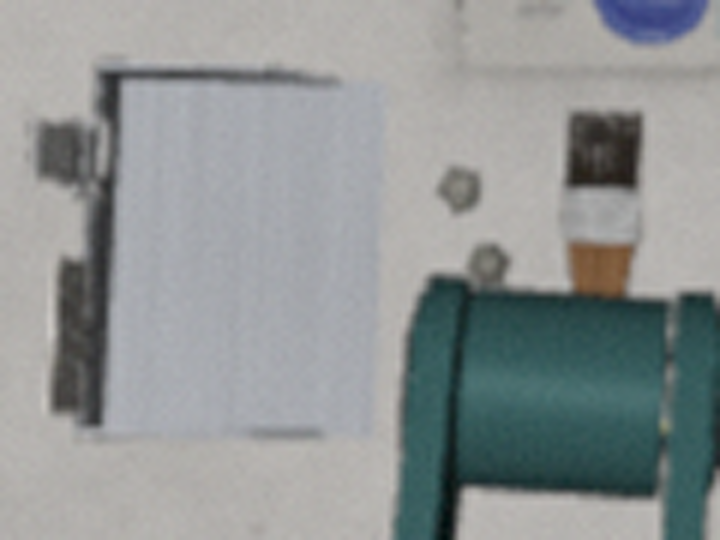

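The brush is aligned with the pan mouth and its tip reaches past stone a. I'll sweep along pan +x, pausing halfway to look.

>>> {"name": "carry_out", "arguments": {
  "series": [
    [[0,0,-0.02],[0,0,0]],
    [[0,0,-0.05],[0,0,0]],
    [[0,0,-0.08],[0,0,0]],
    [[0,0,-0.11],[0,0,0]],
    [[0,0,-0.14],[0,0,0]],
    [[0,0,-0.17],[0,0,0]],
    [[0,0,-0.2],[0,0,0]],
    [[0,0,-0.23],[0,0,0]],
    [[0,0,-0.26],[0,0,0]],
    [[-0.002,0,-0.28],[0,0,0]],
    [[-0.002,0,-0.29],[0,0,0]]
  ]
}}

```text
clock: 4.82
ee_pos: [0.4785, 0.0939, 0.0124]
orientation: [-178.0, 90.0, 90.3]
contact_force: [-0.5, -0.3, -0.6]
finger_gap: 0.0194
```

```bash
python3 - <<'E'
from h import *
plan([0.480,0.161,0.012],-91.8)
for n in("side",): cv2.imwrite(f"pics/{n}4.png",bot.grab_frame(n))
b=cv2.imread("pics/side4.png")[200:320,165:325]
cv2.imwrite("pics/c4s.png",cv2.resize(b,(800,600),interpolation=cv2.INTER_CUBIC))
E
```

```text
t 4.82 at [0.4785 0.0939 0.0124] jaw -91.75 shift [ 0.001 -0.002 -0.268] turn [ 0.001 -0.     0.   ] rows>= 1.6 0.0 F [-0.5 -0.3 -0.6] gap 0.0194
```

View pics/c4s.png

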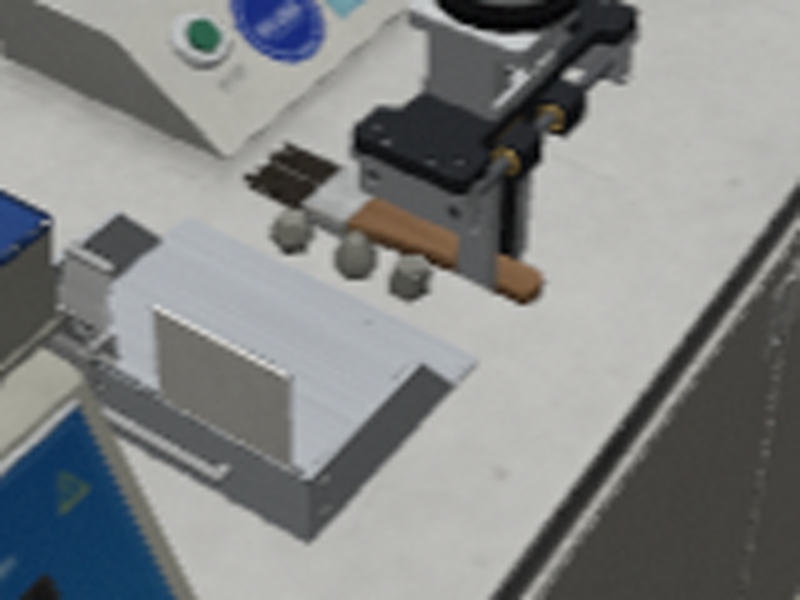

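All three stones are lined up in front of the brush edge at about (292,230), (355,255) and (408,277) in the crop, just short of the lip. I'll continue the sweep into the pan.

>>> {"name": "carry_out", "arguments": {
  "series": [
    [[0,0,-0.02],[0,0,0]],
    [[0,0,-0.045],[0,0,0]],
    [[0,0,-0.07],[0,0,0]],
    [[0,0,-0.095],[0,0,0]],
    [[0,0,-0.12],[0,0,0]],
    [[0,0,-0.145],[0,0,0]],
    [[0,0,-0.17],[0,0,0]],
    [[0,0,-0.195],[0,0,0]],
    [[0,0,-0.215],[0,0,0]],
    [[0,0,-0.235],[0,0,0]],
    [[0,0,-0.25],[0,0,0]],
    [[0,0,-0.26],[0,0,0]],
    [[0,0,-0.265],[0,0,0]]
  ]
}}

```text
clock: 5.95
ee_pos: [0.4806, 0.1595, 0.0123]
orientation: [-8.5, 90.0, -100.3]
contact_force: [0.5, -0.1, -0.4]
finger_gap: 0.0191
```

```bash
python3 - <<'E'
from h import *
plan([0.480,0.161,0.012],-91.8)
for n in("side","top"): cv2.imwrite(f"pics/{n}5.png",bot.grab_frame(n))
b=cv2.imread("pics/side5.png")[220:310,170:290]
cv2.imwrite("pics/c5s.png",cv2.resize(b,(800,600),interpolation=cv2.INTER_CUBIC))
b=cv2.imread("pics/top5.png")[170:260,135:255]
cv2.imwrite("pics/c5t.png",cv2.resize(b,(720,540),interpolation=cv2.INTER_CUBIC))
E
```

```text
t 5.95 at [0.4806 0.1595 0.0123] jaw -91.78 shift [ 0.001 -0.003 -0.006] turn [0. 0. 0.] rows>= 0.0 0.0 F [ 0.5 -0.1 -0.4] gap 0.0191
```

View pics/c5s.png

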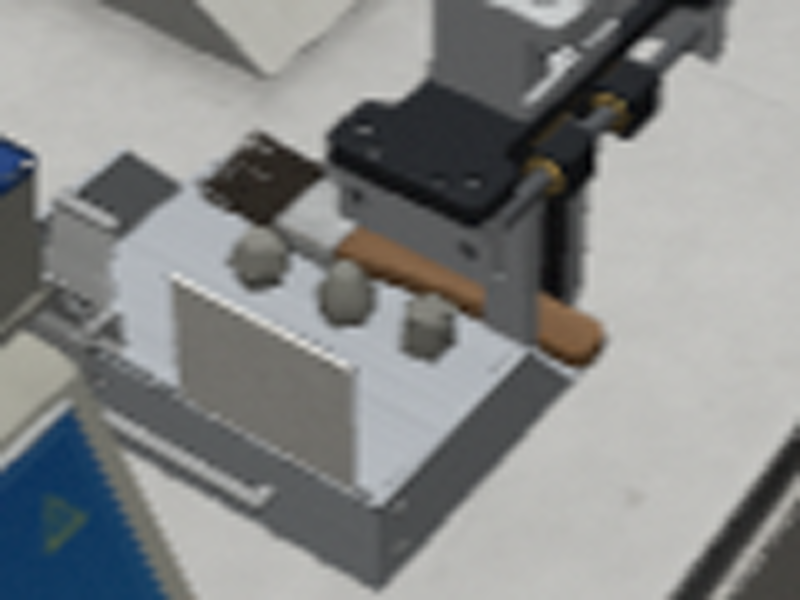

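View pics/c5t.png

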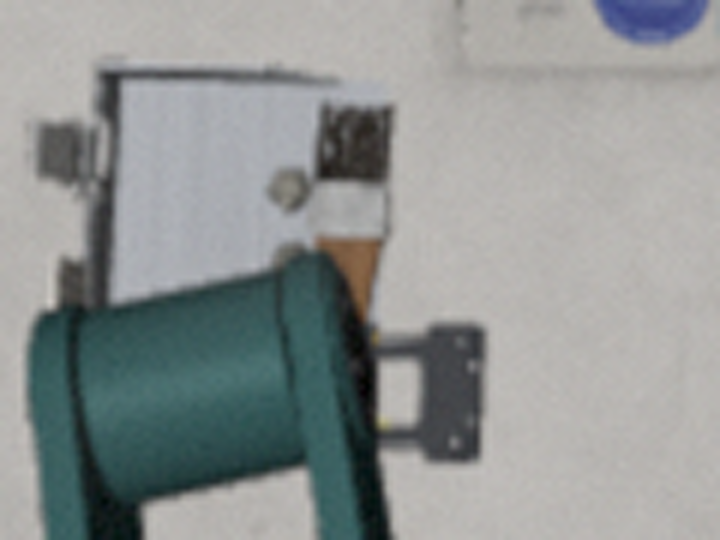

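```bash
python3 - <<'E'
from h import *
th=np.radians(88.2); ex=np.array([np.cos(th),np.sin(th)]); ey=np.array([-np.sin(th),np.cos(th)]); o=np.array([0.5565,0.142])+0.075*ex
for p in [(209-.4,258.6-.4),(221.9-.4,263.95-.4),(234.05-.4,269.05-.4)]:
    w=onz("side",p,0.012); print(np.round(w,4),"pan xy",np.round([(w[:2]-o)@ex,(w[:2]-o)@ey],4))
plan([0.476,0.08,0.03],-93)
E
```

```text
[0.5929 0.1894 0.012 ] pan xy [-0.0265 -0.0349]
[0.5517 0.1871 0.012 ] pan xy [-0.0301  0.0062]
[0.5138 0.1852 0.012 ] pan xy [-0.0331  0.044 ]
t 6.05 at [0.4806 0.1594 0.0123] jaw -91.79 shift [-0.071 -0.009  0.318] turn [ 0.02 -0.   -0.  ] rows>= 2.0 0.2 F [-0.6 -0.1  0.3] gap 0.0195
```

The stones lie at pan x = -26, -30 and -33 mm, over 40 mm past the mouth edge. I'll back the brush out and return it to its old spot.

>>> {"name": "carry_out", "arguments": {
  "series": [
    [[0,0,0.03],[0,0,0]],
    [[0,0,0.08],[0,0,0]],
    [[-0.01,0,0.16],[0,0,0]],
    [[-0.03,0,0.28],[0,0,0]],
    [[-0.05,0,0.42],[0,0,0]],
    [[-0.05,0,0.57],[0,0,0]],
    [[-0.05,0,0.72],[0.02,0,0]],
    [[-0.05,0,0.86],[0.02,0,0]],
    [[-0.05,0,0.95],[0.02,0,0]],
    [[-0.05,0,1.0],[0.02,0,0]]
  ]
}}

```text
clock: 6.88
ee_pos: [0.4719, -0.0947, 0.025]
orientation: [8.2, 89.9, -85.0]
contact_force: [-0.1, -0.1, -0.3]
finger_gap: 0.0196
```

```bash
python3 - <<'E'
from h import *
plan([0.475,-0.147,0.0055],-93)
E
```

```text
t 6.88 at [ 0.4719 -0.0947  0.025 ] jaw -93.24 shift [0.078 0.024 0.208] turn [-0.004  0.001 -0.   ] rows>= 1.3 0.0 F [-0.1 -0.1 -0.3] gap 0.0196
```

>>> {"name": "carry_out", "arguments": {
  "series": [
    [[0,0.02,0.1],[0,0,0]],
    [[0.01,0.02,0.18],[0,0,0]],
    [[0.03,0.02,0.2],[0,0,0]],
    [[0.05,0.02,0.2],[0,0,0]],
    [[0.065,0.02,0.2],[0,0,0]],
    [[0.072,0.02,0.2],[0,0,0]],
    [[0.072,0.02,0.2],[0,0,0]]
  ]
}}

```text
clock: 7.47
ee_pos: [0.4744, -0.1396, 0.0059]
orientation: [-116.0, 89.9, 151.0]
contact_force: [-0.1, 0.3, -0.7]
finger_gap: 0.0193
```

>>> {"name": "carry_out", "arguments": {
  "series": [
    [[0,0,0],[0,0,0]],
    [[0,0,0],[0,0,0]],
    [[0,0,0],[0,0,0]],
    [[0,0,0],[0,0,0]],
    [[0,0,0],[0,0,0]]
  ],
  "gripper": -0.2
}}

```text
clock: 7.88
ee_pos: [0.4754, -0.1408, 0.0072]
orientation: [67.2, 90.0, -25.7]
contact_force: [0.3, -0.9, 0.3]
finger_gap: 0.0495
```

```bash
python3 - <<'E'
from h import *
plan([0.475,-0.147,0.20],-93)
for n in("side",): cv2.imwrite(f"pics/{n}6.png",bot.grab_frame(n))
b=cv2.imread("pics/side6.png")[180:270,245:365]
cv2.imwrite("pics/c6s.png",cv2.resize(b,(720,540),interpolation=cv2.INTER_CUBIC))
E
```

```text
t 7.88 at [ 0.4754 -0.1408  0.0072] jaw -92.98 shift [-0.771  0.     0.025] turn [ 0.     0.    -0.001] rows>= 4.6 0.0 F [ 0.3 -0.9  0.3] gap 0.0495
```

View pics/c6s.png

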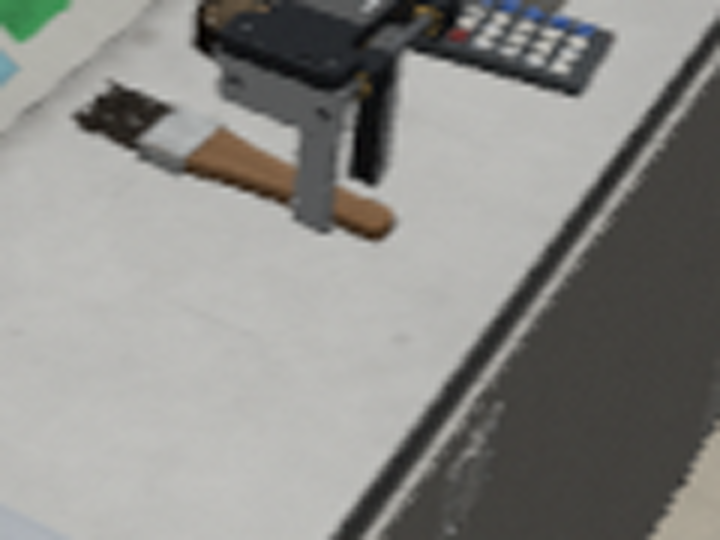

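The brush lies flat at its old place, with bristles at (115,110) and the handle end at (390,225), and the fingers are open. Before going to the clip I'll check how close the blue instrument on the left is, then lift straight up.

>>> {"name": "carry_out", "arguments": {
  "series": [
    [[-0.05,0,0],[0,0,0]],
    [[-0.15,0,0],[0,0,0]],
    [[-0.3,0,0],[0,0,0]],
    [[-0.45,0,0],[0,0,0]],
    [[-0.58,0,0],[0,0,0]],
    [[-0.64,0,0],[0,0,0]]
  ]
}}

```text
clock: 8.43
ee_pos: [0.4772, -0.1417, 0.1726]
orientation: [69.8, 89.5, -23.2]
contact_force: [0.6, 0.1, 0.5]
finger_gap: 0.0564
```

```bash
python3 - <<'E'
from h import *
a=cv2.imread("pics/top0.png")[90:270,40:220]; cv2.imwrite("pics/box.png",cv2.resize(a,(600,600),interpolation=cv2.INTER_CUBIC))
a=cv2.imread("pics/side0.png")[200:384,100:300]; cv2.imwrite("pics/boxs.png",cv2.resize(a,(650,598),interpolation=cv2.INTER_CUBIC))
E
```

```text
(no output)
```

View pics/box.png

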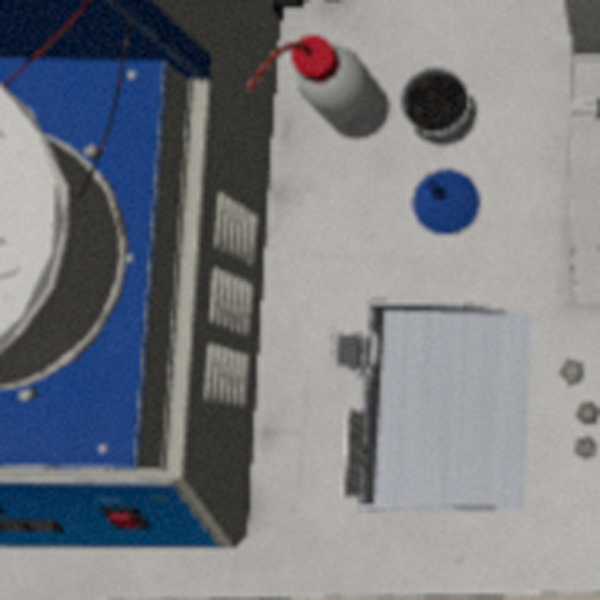

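View pics/boxs.png

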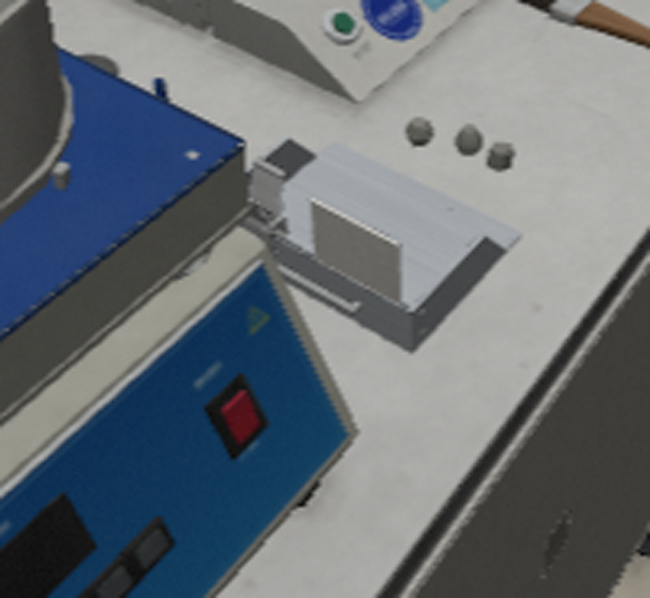

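```bash
python3 - <<'E'
from h import *
print("rim corner",tri((94,234),(180.6,273.8)))
print("blue corner",tri((80.5,229.5),(174.8,246.2)))
print("front bottom corner",tri((40+238*.3,90+543*.3),(209.2,332.3)))
plan([0.607,0.2885,0.15],-91.8)
plan([0.54,0.08,0.19],-91.8)
E
```

```text
rim corner (array([0.48818926, 0.40454878, 0.19073854]), np.float64(0.0035932189888158205))
blue corner (array([0.49630521, 0.40817226, 0.26169052]), np.float64(0.003243807573423799))
front bottom corner (array([0.42848645, 0.40354106, 0.05335054]), np.float64(0.0010786745824965197))
t 8.43 at [ 0.4772 -0.1417  0.1726] jaw -93.0 shift [ 0.089  0.427 -1.746] turn [-0.02   0.003 -0.008] rows>= 10.8 0.2 F [0.6 0.1 0.5] gap 0.0564
t 8.43 at [ 0.4772 -0.1417  0.1726] jaw -93.0 shift [-0.071  0.205 -0.899] turn [-0.02   0.003 -0.008] rows>= 5.5 0.2 F [0.6 0.1 0.5] gap 0.0564
```

The instrument face is at y ≈ 0.404, and the gripper body should reach about 0.377, so there is room. I'll move over to the clip.

>>> {"name": "carry_out", "arguments": {
  "series": [
    [[-0.02,0.02,-0.08],[0,0,0]],
    [[-0.04,0.05,-0.22],[-0.01,0,0]],
    [[-0.06,0.08,-0.37],[-0.02,0,0]],
    [[-0.07,0.12,-0.52],[-0.02,0,0]],
    [[-0.07,0.15,-0.67],[-0.02,0,0]],
    [[-0.07,0.18,-0.82],[-0.02,0,0]],
    [[-0.07,0.21,-0.93],[-0.02,0,0]],
    [[-0.07,0.22,-0.97],[-0.02,0,0]]
  ],
  "gripper": -0.4
}}

```text
clock: 9.1
ee_pos: [0.5432, 0.1022, 0.1842]
orientation: [175.8, 89.9, 84.3]
contact_force: [-0.0, -0.7, 0.4]
finger_gap: 0.066
```

```bash
python3 - <<'E'
from h import *
plan([0.607,0.2885,0.14],-91.8)
E
```

```text
t 9.1 at [0.5432 0.1022 0.1842] jaw -91.56 shift [ 0.178  0.235 -0.751] turn [ 0.004 -0.001 -0.   ] rows>= 4.8 0.0 F [-0.  -0.7  0.4] gap 0.066
```

>>> {"name": "carry_out", "arguments": {
  "series": [
    [[0.02,0.04,-0.12],[0,0,0]],
    [[0.05,0.08,-0.26],[0,0,0]],
    [[0.08,0.13,-0.4],[0.004,0,0]],
    [[0.11,0.17,-0.54],[0.004,0,0]],
    [[0.13,0.2,-0.65],[0.004,0,0]],
    [[0.14,0.22,-0.7],[0.004,0,0]],
    [[0.14,0.22,-0.71],[0.004,0,0]],
    [[0.14,0.22,-0.71],[0.004,0,0]]
  ]
}}

```text
clock: 9.77
ee_pos: [0.6032, 0.2739, 0.1486]
orientation: [-43.5, 89.9, -135.5]
contact_force: [-0.7, 0.7, 0.7]
finger_gap: 0.0661
```

```bash
python3 - <<'E'
from h import *
plan([0.607,0.2885,0.12],-91.8)
for n in("side","top"): cv2.imwrite(f"pics/{n}7.png",bot.grab_frame(n))
b=cv2.imread("pics/side7.png")[180:300,140:300]
cv2.imwrite("pics/c7s.png",cv2.resize(b,(800,600),interpolation=cv2.INTER_CUBIC))
b=cv2.imread("pics/top7.png")[160:250,100:220]
cv2.imwrite("pics/c7t.png",cv2.resize(b,(720,540),interpolation=cv2.INTER_CUBIC))
E
```

```text
t 9.77 at [0.6032 0.2739 0.1486] jaw -92.01 shift [ 0.114  0.013 -0.059] turn [-0.004  0.001  0.001] rows>= 0.8 0.0 F [-0.7  0.7  0.7] gap 0.0661
```

View pics/c7s.png

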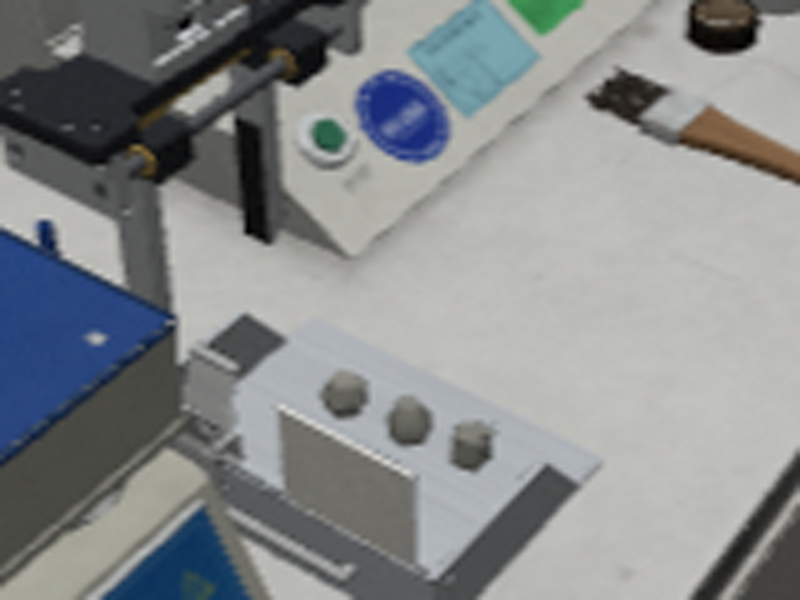

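View pics/c7t.png

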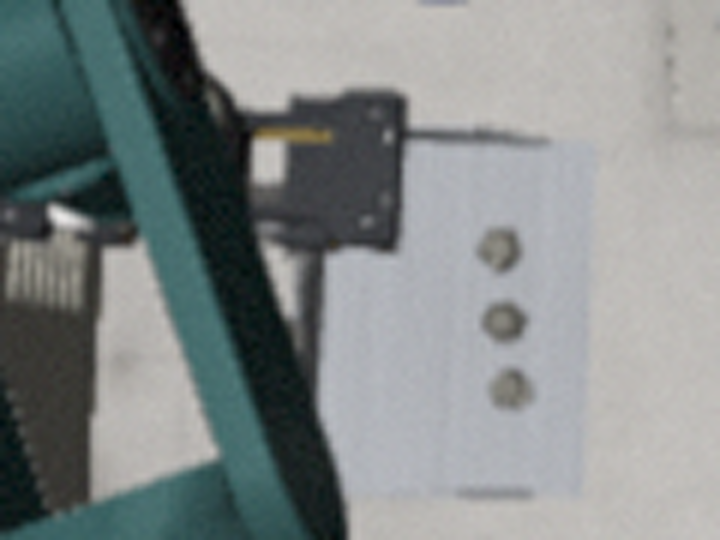

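The stones sit in the pan at (345,392), (408,420) and (470,445) in the side crop, and the gripper is above the clip. I'll line up exactly, then go down.

>>> {"name": "carry_out", "arguments": {
  "series": [
    [[0.02,0.015,-0.03],[0,0,0]],
    [[0.05,0.015,-0.06],[-0.003,0,0]],
    [[0.08,0.015,-0.063],[-0.003,0,0]],
    [[0.11,0.015,-0.063],[-0.003,0,0]],
    [[0.11,0.015,-0.063],[-0.003,0,0]],
    [[0.11,0.015,-0.063],[-0.003,0,0]]
  ]
}}

```text
clock: 10.37
ee_pos: [0.6069, 0.2893, 0.1203]
orientation: [-61.9, 89.8, -153.7]
contact_force: [-0.6, 0.3, -0.6]
finger_gap: 0.0659
```

```bash
python3 - <<'E'
from h import *
plan([0.607,0.2895,0.076],-91.8)
for n in("side",): cv2.imwrite(f"pics/{n}8.png",bot.grab_frame(n))
b=cv2.imread("pics/side8.png")[200:290,160:280]
cv2.imwrite("pics/c8s.png",cv2.resize(b,(800,600),interpolation=cv2.INTER_CUBIC))
s,p,R=pose()
for sg in (-1,1):
    q=p-R[:,2]*sg*s["finger_gap"]/2
    print(sg,np.round(q,4),np.round((proj("side",q)-[160,200])*6.667,0))
E
```

```text
t 10.37 at [0.6069 0.2893 0.1203] jaw -91.87 shift [ 0.177  0.001 -0.001] turn [-0.001  0.001  0.002] rows>= 1.1 0.0 F [-0.6  0.3 -0.6] gap 0.0659
-1 [0.6063 0.2566 0.1213] [173. 259.]
1 [0.6085 0.3223 0.1213] [ 47. 358.]
```

View pics/c8s.png

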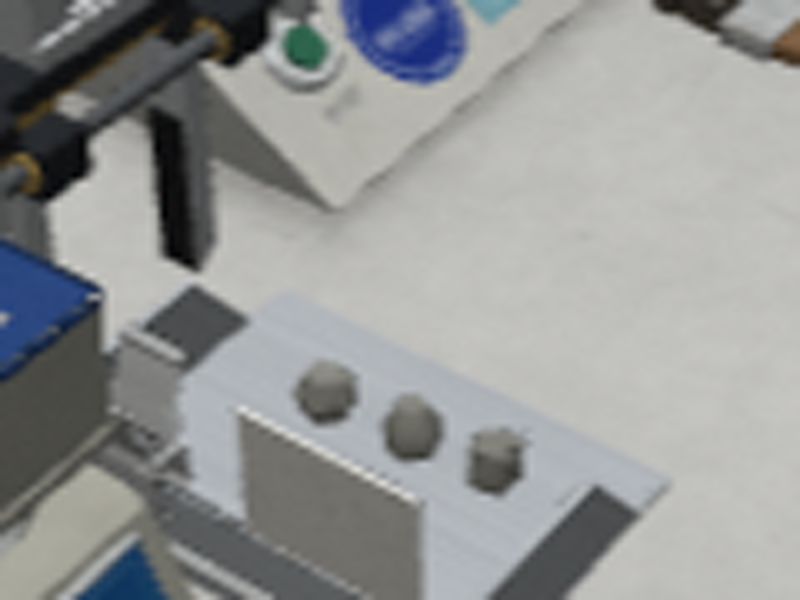

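```bash
python3 - <<'E'
from h import *
th=np.radians(88.2); ex=np.array([np.cos(th),np.sin(th),0]); ey=np.array([-np.sin(th),np.cos(th),0])
c=np.array([0.607,0.2895,0.059])
for x in(-0.019,0.019):
  for y in (-0.015,0.015):
    P=c+ex*x+ey*y+[0,0,0.034]; print("curl",x,y,np.round(P,4),np.round((proj("side",P)-[160,200])*6.667+2.8,0), "top",np.round(proj("top",P),1))
for y in (-.022,.022): 
    P=c+ey*y; print("hinge",y,np.round((proj("side",P)-[160,200])*6.667+2.8,0))
    P=c+ey*y-[0,0,.026]; print("lip",y,np.round((proj("side",P)-[160,200])*6.667+2.8,0))
E
```

```text
curl -0.019 -0.015 [0.6214 0.27   0.093 ] [126. 325.] top [152.1 190.2]
curl -0.019 0.015 [0.5914 0.271  0.093 ] [187. 357.] top [151.6 199.8]
curl 0.019 -0.015 [0.6226 0.308  0.093 ] [ 55. 383.] top [139.9 190. ]
curl 0.019 0.015 [0.5926 0.309  0.093 ] [116. 416.] top [139.3 199.6]
hinge -0.022 [ 85. 414.]
lip -0.022 [ 91. 464.]
hinge 0.022 [174. 462.]
lip 0.022 [179. 512.]
```

The projected curl ends (126,325) and (187,357) and the hinge at (174,462) fall on what the picture shows, so the clip estimate holds. I'll go down so the pads meet the curls.

>>> {"name": "carry_out", "arguments": {
  "series": [
    [[0.03,0,0],[0,0,0]],
    [[0.08,0,0],[0,0,0]],
    [[0.13,0,0],[0,0,0]],
    [[0.16,0,0],[0,0,0]],
    [[0.175,0,0],[0,0,0]],
    [[0.175,0,0],[0,0,0]],
    [[0.175,0,0],[0,0,0]]
  ]
}}

```text
clock: 11.0
ee_pos: [0.6075, 0.2896, 0.0776]
orientation: [-60.1, 90.0, -152.0]
contact_force: [0.2, 0.1, 0.9]
finger_gap: 0.0655
```

```bash
python3 - <<'E'
from h import *
plan([0.607,0.2895,0.076],-91.8)
for n in("side",): cv2.imwrite(f"pics/{n}9.png",bot.grab_frame(n))
b=cv2.imread("pics/side9.png")[200:290,160:280]
cv2.imwrite("pics/c9s.png",cv2.resize(b,(800,600),interpolation=cv2.INTER_CUBIC))
E
```

```text
t 11.0 at [0.6075 0.2896 0.0776] jaw -91.86 shift [ 0.006 -0.002  0.001] turn [-0.001  0.     0.001] rows>= 0.0 0.0 F [0.2 0.1 0.9] gap 0.0655
```

View pics/c9s.png

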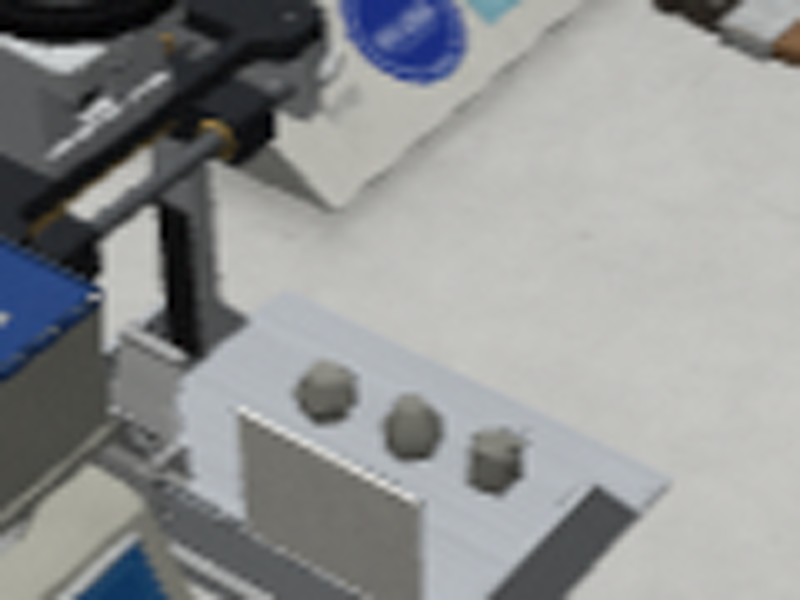

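>>> {"name": "carry_out", "arguments": {
  "series": [
    [[0,0,0],[0,0,0]],
    [[0,0,0],[0,0,0]],
    [[0,0,0],[0,0,0]],
    [[0,0,0],[0,0,0]],
    [[0,0,0],[0,0,0]],
    [[0,0,0],[0,0,0]],
    [[0,0,0],[0,0,0]],
    [[0,0,0],[0,0,0]],
    [[0,0,0],[0,0,0]],
    [[0,0,0],[0,0,0]]
  ],
  "gripper": 1,
  "squeeze": 25
}}

```text
clock: 11.88
ee_pos: [0.6076, 0.2897, 0.0779]
orientation: [-42.6, 90.0, -134.4]
contact_force: [-0.2, 0.1, -0.5]
finger_gap: 0.0242
```

```bash
python3 - <<'E'
from h import *
plan([0.607,0.2895,0.076],-91.8)
s=bot.read_state(); print(s["moment"])
for n in("side",): cv2.imwrite(f"pics/{n}10.png",bot.grab_frame(n))
b=cv2.imread("pics/side10.png")[200:290,160:280]
cv2.imwrite("pics/c10s.png",cv2.resize(b,(800,600),interpolation=cv2.INTER_CUBIC))
E
```

```text
t 11.88 at [0.6076 0.2897 0.0779] jaw -91.86 shift [ 0.008 -0.002  0.001] turn [-0.001  0.     0.   ] rows>= 0.0 0.0 F [-0.2  0.1 -0.5] gap 0.0242
[ 0.04336046 -0.0064135  -0.01403845]
```

View pics/c10s.png

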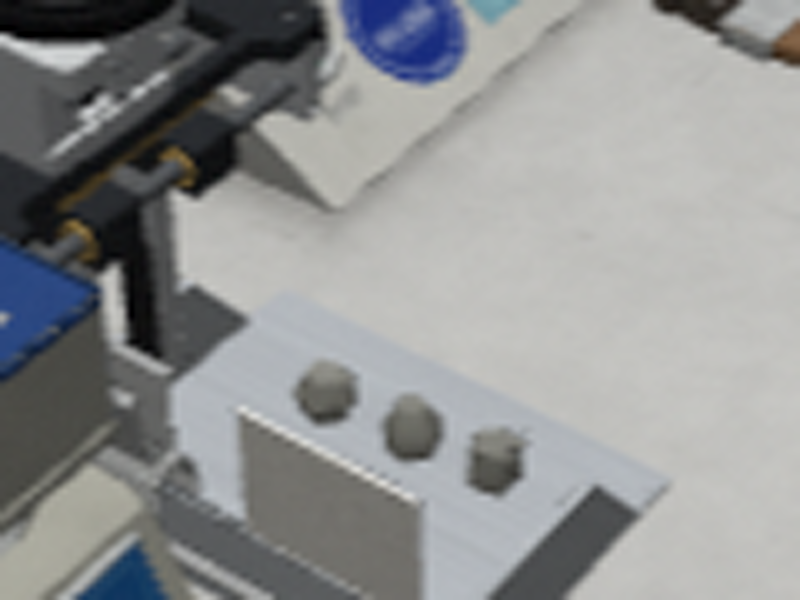

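The fingers stopped at 24 mm, which is the lever stop, and the wrist shows almost no force, so the clip is open and free of the wall. I'll lift it straight up.

>>> {"name": "carry_out", "arguments": {
  "series": [
    [[-0.01,0,0],[0,0,0]],
    [[-0.03,0,0],[0,0,0]],
    [[-0.06,0,0],[0,0,0]],
    [[-0.1,0,0],[0,0,0]],
    [[-0.15,0,0],[0,0,0]],
    [[-0.2,0,0],[0,0,0]],
    [[-0.25,0,0],[0,0,0]],
    [[-0.3,0,0],[0,0,0]],
    [[-0.34,0,0],[0,0,0]],
    [[-0.36,0,0],[0,0,0]],
    [[-0.37,0,0],[0,0,0]],
    [[-0.37,0,0],[0,0,0]],
    [[-0.37,0,0],[0,0,0]]
  ]
}}

```text
clock: 13.02
ee_pos: [0.6074, 0.2896, 0.1699]
orientation: [-62.8, 89.9, -154.7]
contact_force: [-0.4, 0.6, -0.1]
finger_gap: 0.0243
```

```bash
python3 - <<'E'
from h import *
plan([0.5105,0.2925,0.1695],-91.8)
for n in("side",): cv2.imwrite(f"pics/{n}11.png",bot.grab_frame(n))
b=cv2.imread("pics/side11.png")[180:285,150:290]
cv2.imwrite("pics/c11s.png",cv2.resize(b,(800,600),interpolation=cv2.INTER_CUBIC))
E
```

```text
t 13.02 at [0.6074 0.2896 0.1699] jaw -91.86 shift [ 0.002 -0.388  0.001] turn [-0.001  0.001  0.001] rows>= 2.3 0.0 F [-0.4  0.6 -0.1] gap 0.0243
```

View pics/c11s.png

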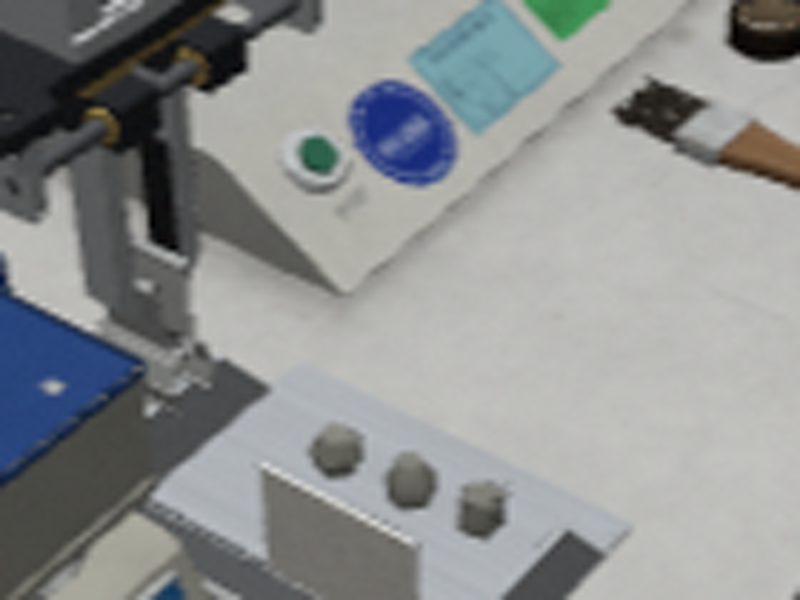

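The clip came up with the gripper, mouth down, with its lips about 20 mm above card height. I'll move along the wall until it is over the card, staying high.

>>> {"name": "carry_out", "arguments": {
  "series": [
    [[0,-0.03,0],[0,0,0]],
    [[0,-0.08,0],[0,0,0]],
    [[0,-0.14,0],[0,0,0]],
    [[0,-0.2,0],[0,0,0]],
    [[0,-0.26,0],[0,0,0]],
    [[0,-0.32,0],[0,0,0]],
    [[0,-0.36,0],[0,0,0]],
    [[0,-0.38,0],[0,0,0]],
    [[0,-0.388,0],[0,0,0]],
    [[0,-0.388,0],[0,0,0]],
    [[0,-0.388,0],[0,0,0]]
  ]
}}

```text
clock: 13.98
ee_pos: [0.5111, 0.2928, 0.1705]
orientation: [71.6, 90.0, -20.3]
contact_force: [0.8, -0.8, -0.9]
finger_gap: 0.0243
```

```bash
python3 - <<'E'
from h import *
plan([0.5105,0.2925,0.1695],-91.8)
for n in("side","top"): cv2.imwrite(f"pics/{n}12.png",bot.grab_frame(n))
b=cv2.imread("pics/side12.png")[215:305,170:265]
cv2.imwrite("pics/c12s.png",cv2.resize(b,(760,720),interpolation=cv2.INTER_CUBIC)[:600])
s,p,R=pose()
def z8(P): return np.round((proj("side",P)-[170,215])*8+3.5,0)
c=p-R[:,0]*0.019-np.array([0,0,0.034])  # hinge est
ex=-R[:,2]; ey=np.cross([0,0,1],ex)
for x in(-0.0095,0.0095):
  for y in(-.015,.015): print("curl",x,y,z8(c+ex*x+ey*y+[0,0,.036]))
for y in(-.022,.022): print("hinge",y,z8(c+ey*y),"lips",z8(c+ey*y+ex*.0078-[0,0,.025]),z8(c+ey*y-ex*.0078-[0,0,.025]))
E
```

```text
t 13.98 at [0.5111 0.2928 0.1705] jaw -91.88 shift [ 0.004 -0.002  0.001] turn [-0.001  0.    -0.   ] rows>= 0.0 0.0 F [ 0.8 -0.8 -0.9] gap 0.0243
curl -0.0095 -0.015 [277. 155.]
curl -0.0095 0.015 [362. 195.]
curl 0.0095 -0.015 [233. 191.]
curl 0.0095 0.015 [319. 232.]
hinge -0.022 [242. 262.] lips [229. 343.] [264. 313.]
hinge 0.022 [365. 323.] lips [350. 405.] [385. 374.]
```

View pics/c12s.png

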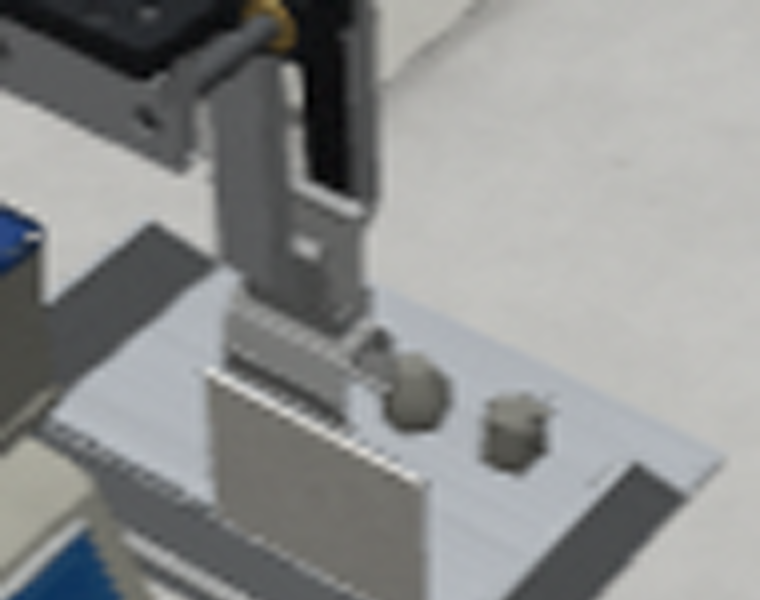

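```bash
python3 - <<'E'
from h import *
b=cv2.imread("pics/side12.png")[240:285,190:232]
cv2.imwrite("pics/c12d.png",cv2.resize(b,None,fx=14,fy=13.3,interpolation=cv2.INTER_CUBIC))
f=lambda x,y:((x-3.5)/8+170,(y-3.5)/8+215)
for nm,q,z in [("+lip far",(228,368),.125),("+lip near",(345,428),.125),("-lip near",(387,390),.125),("card far",(207,372),.105),("card near",(423,483),.105)]:
    print(nm,np.round(f(*q),1),np.round(onz("side",f(*q),z),4))
E
```

```text
+lip far [198.1 260.6] [0.5311 0.3037 0.125 ]
+lip near [212.7 268.1] [0.4889 0.3049 0.125 ]
-lip near [217.9 263.3] [0.488  0.2862 0.125 ]
card far [195.4 261.1] [0.5494 0.2923 0.105 ]
card near [222.4 274.9] [0.4703 0.2943 0.105 ]
```

View pics/c12d.png

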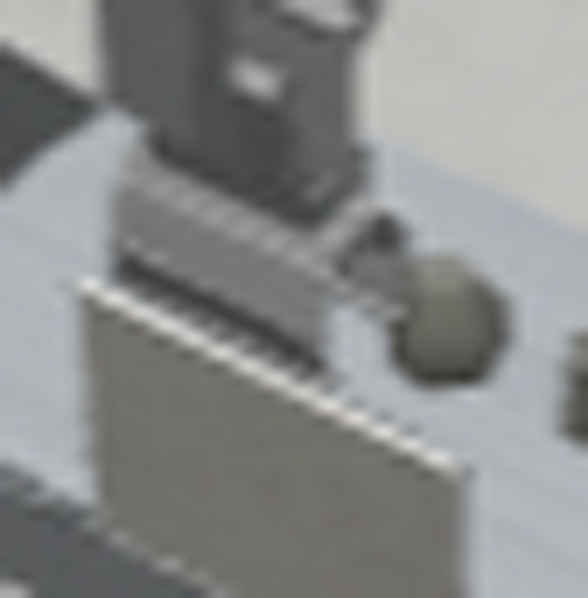

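The clip is centred on the card along its width (clip centre x 0.510, card centre 0.510), and across the wall the two agree within about 1–2 mm. I'll lower it to just above the edge and look again.

>>> {"name": "carry_out", "arguments": {
  "series": [
    [[0.01,0,0],[0,0,0]],
    [[0.03,0,0],[0,0,0]],
    [[0.05,0,0],[0,0,0]],
    [[0.06,0,0],[0,0,0]],
    [[0.064,0,0],[0,0,0]],
    [[0.064,0,0],[0,0,0]],
    [[0.064,0,0],[0,0,0]]
  ]
}}

```text
clock: 14.67
ee_pos: [0.5107, 0.2929, 0.1545]
orientation: [-43.5, 90.0, -135.4]
contact_force: [-1.0, 0.0, -1.3]
finger_gap: 0.0243
```

```bash
python3 - <<'E'
from h import *
plan([0.5105,0.293,0.1385],-91.8)
for n in("side","top"): cv2.imwrite(f"pics/{n}13.png",bot.grab_frame(n))
b=cv2.imread("pics/side13.png")[240:285,190:232]
cv2.imwrite("pics/c13d.png",cv2.resize(b,None,fx=14,fy=13.3,interpolation=cv2.INTER_CUBIC))
b=cv2.imread("pics/top13.png")[165:255,110:230]
cv2.imwrite("pics/c13t.png",cv2.resize(b,(720,540),interpolation=cv2.INTER_CUBIC))
E
```

```text
t 14.67 at [0.5107 0.2929 0.1545] jaw -91.86 shift [ 0.064 -0.001 -0.001] turn [-0.001  0.     0.   ] rows>= 0.4 0.0 F [-1.   0.  -1.3] gap 0.0243
```

View pics/c13d.png

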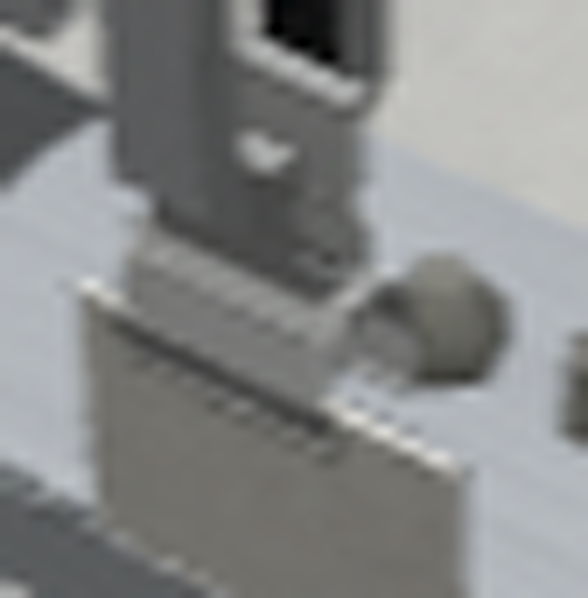

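View pics/c13t.png

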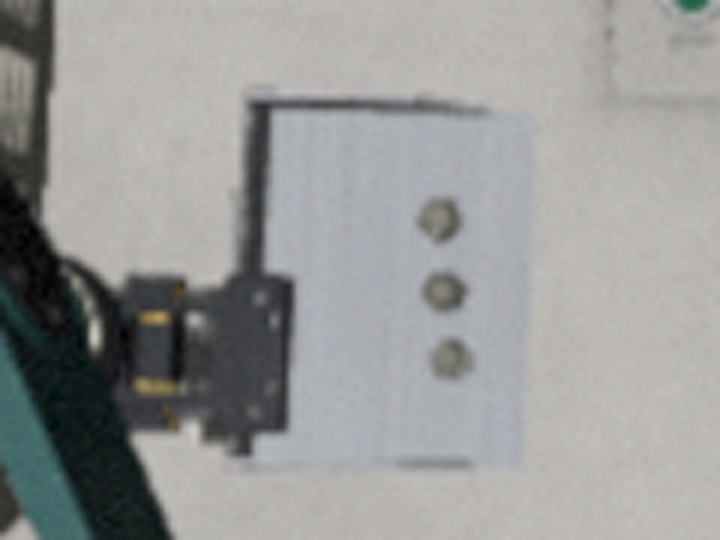

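```bash
python3 - <<'E'
from h import *
for z in (.103,.105,.107,.109,.111):
    a=onz("side",(198.8,263.7),z); b=onz("side",(212.7,272.2),z); print(z,np.round(a,4),np.round(b,4),"mid y",round((a[1]+b[1])/2,4))
for z in (.105,.107,.109):
    print(z,"expected +lip outer px",proj("side",[0.5105,0.293+0.0088,z]))
E
```

```text
0.103 [0.5387 0.2933 0.103 ] [0.495  0.2978 0.103 ] mid y 0.2956
0.105 [0.5373 0.2949 0.105 ] [0.4938 0.2994 0.105 ] mid y 0.2972
0.107 [0.5359 0.2965 0.107 ] [0.4925 0.301  0.107 ] mid y 0.2988
0.109 [0.5345 0.2981 0.109 ] [0.4913 0.3026 0.109 ] mid y 0.3003
0.111 [0.5331 0.2997 0.111 ] [0.49   0.3042 0.111 ] mid y 0.3019
0.105 expected +lip outer px [206.18877206 269.95338683]
0.107 expected +lip outer px [206.15170498 269.31905929]
0.109 expected +lip outer px [206.11454652 268.68316809]
```

The near lip reads y ≈ 0.300–0.302 against the card's 0.293, so it stands off the card by about its half opening (expected 8.8 mm). I'll lower the last 16 mm slowly.

>>> {"name": "carry_out", "arguments": {
  "series": [
    [[0.008,0,0],[0,0,0]],
    [[0.018,0,0],[0,0,0]],
    [[0.028,0,0],[0,0,0]],
    [[0.038,0,0],[0,0,0]],
    [[0.048,0,0],[0,0,0]],
    [[0.056,0,0],[0,0,0]],
    [[0.062,0,0],[0,0,0]],
    [[0.064,0,0],[0,0,0]],
    [[0.064,0,0],[0,0,0]],
    [[0.064,0,0],[0,0,0]]
  ]
}}

```text
clock: 15.6
ee_pos: [0.5107, 0.2929, 0.1386]
orientation: [63.7, 90.0, -28.2]
contact_force: [-0.4, -0.5, -1.0]
finger_gap: 0.0244
```

```bash
python3 - <<'E'
from h import *
plan([0.5105,0.293,0.1385],-91.8)
for n in("side","top"): cv2.imwrite(f"pics/{n}14.png",bot.grab_frame(n))
b=cv2.imread("pics/side14.png")[240:285,190:232]
cv2.imwrite("pics/c14d.png",cv2.resize(b,None,fx=14,fy=13.3,interpolation=cv2.INTER_CUBIC))
b=cv2.imread("pics/side14.png")[160:310,150:350]
cv2.imwrite("pics/c14s.png",cv2.resize(b,(800,600),interpolation=cv2.INTER_CUBIC))
s=bot.read_state(); print(s["moment"],s["contact_force"])
E
```

```text
t 15.6 at [0.5107 0.2929 0.1386] jaw -91.86 shift [ 0.001 -0.001 -0.   ] turn [-0.001  0.    -0.   ] rows>= 0.0 0.0 F [-0.4 -0.5 -1. ] gap 0.0244
[0.01763116 0.01597572 0.01077227] [ 0.49831481 -1.05652735  0.01880081]
```

View pics/c14d.png

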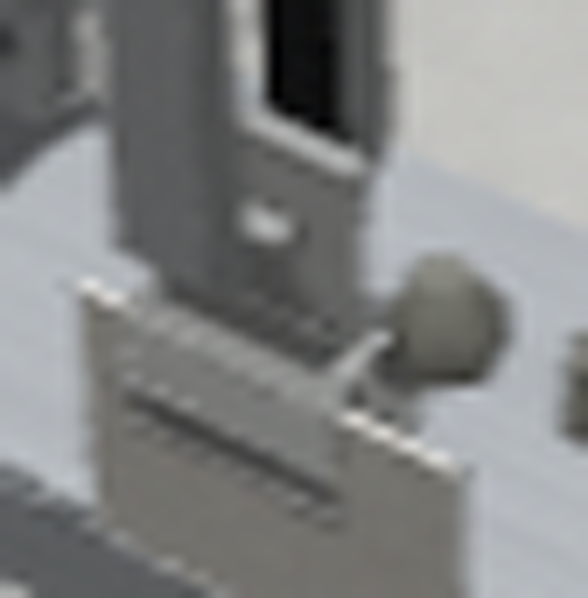

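View pics/c14s.png

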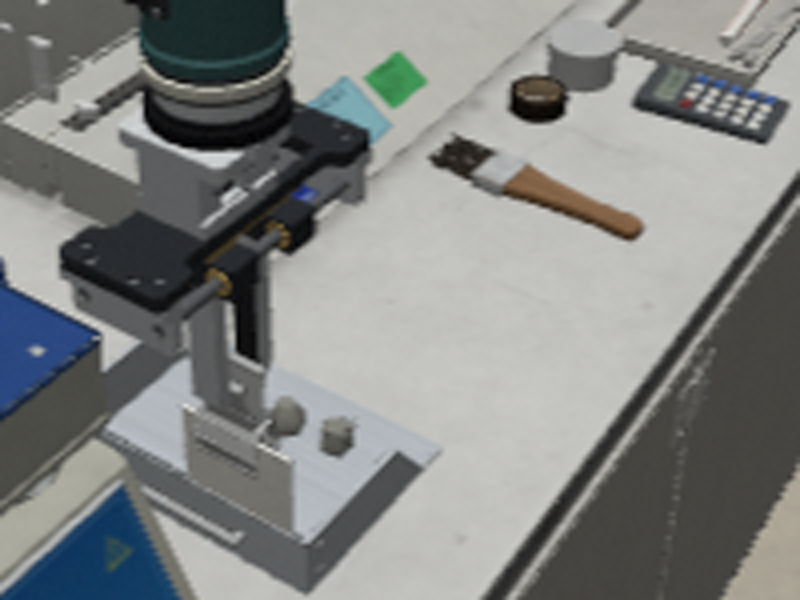

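```bash
python3 - <<'E'
from h import *
for z in (.087,.089,.091,.093,.095):
    a=onz("side",(198.8,269.2),z); b=onz("side",(213.1,277.1),z); a2=onz("side",(198.8,270.3),z); b2=onz("side",(213.4,278.6),z)
    print(z,"dark line mid y",round((a[1]+b[1])/2,4),"dashed mid y",round((a2[1]+b2[1])/2,4))
for z in (.110,.114,.118,.122):
    print("ear mid",np.round(onz("side",(215.2,267.2),z),4), "pred hinge near zoom",np.round((proj("side",[0.489,0.2936,z])-[190,240]+0.5)*[14,13.3]))
print("card top line at x=.489",np.round((proj("side",[0.489,0.2936,.105])-[190,240]+0.5)*[14,13.3]))
# -x curl check
for z in (.150,.154,.158):
    for dx in (-.015,.015): print("curl -x",z,np.round((proj("side",[0.5107+dx,0.2929-0.0095-dx*0.03,z])-[190,240]+0.5)*[14,13.3]))
E
```

```text
0.087 dark line mid y 0.2962 dashed mid y 0.2994
0.089 dark line mid y 0.2978 dashed mid y 0.3009
0.091 dark line mid y 0.2993 dashed mid y 0.3025
0.093 dark line mid y 0.3009 dashed mid y 0.304
0.095 dark line mid y 0.3024 dashed mid y 0.3056
ear mid [0.4954 0.2874 0.11  ] pred hinge near zoom [369. 404.]
ear mid [0.4928 0.2907 0.114 ] pred hinge near zoom [368. 387.]
ear mid [0.4903 0.2939 0.118 ] pred hinge near zoom [367. 370.]
ear mid [0.4878 0.2972 0.122 ] pred hinge near zoom [367. 353.]
card top line at x=.489 [370. 426.]
curl -x 0.15 [364. 182.]
curl -x 0.15 [218. 114.]
curl -x 0.154 [363. 164.]
curl -x 0.154 [217.  96.]
curl -x 0.158 [362. 146.]
curl -x 0.158 [216.  78.]
```

The final pose is consistent:

- **Hinge:** reads z ≈ 0.118, so the lips are about 12–13 mm below the card's top edge.
- **Coil:** about 9 mm above the edge.
- **Jaws:** one on each side of the card, with no contact force.

I'll hold briefly to confirm it is steady and compare the bystanders before handing in.

>>> {"name": "carry_out", "arguments": {
  "series": [
    [[0,0,0],[0,0,0]],
    [[0,0,0],[0,0,0]],
    [[0,0,0],[0,0,0]],
    [[0,0,0],[0,0,0]]
  ]
}}

```text
clock: 16.03
ee_pos: [0.5107, 0.2929, 0.1386]
orientation: [76.1, 90.0, -15.7]
contact_force: [0.2, -0.1, -0.0]
finger_gap: 0.0242
```

```bash
python3 - <<'E'
from h import *
s,p,R=pose(); print(round(s["clock"],2),np.round(p,4),np.round(s["contact_force"],2),np.round(s["moment"],3),round(s["finger_gap"],4))
im=bot.grab_frame("side"); cv2.imwrite("pics/side15.png",im); im0=cv2.imread("pics/side0.png")
d=cv2.absdiff(im,im0).max(2); 
for nm,(x,y,w,h) in {"tin+ring":(275,160,32,28),"calculator":(308,172,45,22),"card lower":(200,283,20,8)}.items(): print(nm,"mean diff",d[y:y+h,x:x+w].mean().round(1),"max",d[y:y+h,x:x+w].max())
t=bot.grab_frame("top"); t0=cv2.imread("pics/top0.png"); dt=cv2.absdiff(t,t0).max(2)
for nm,(x,y,w,h) in {"tin":(330,188,22,22),"calc":(330,215,28,42),"funnel":(162,138,24,24)}.items(): print(nm,dt[y:y+h,x:x+w].mean().round(1),dt[y:y+h,x:x+w].max())
g=cv2.cvtColor(t,cv2.COLOR_BGR2GRAY)[190:235,170:200]; k,l,st,c=cv2.connectedComponentsWithStats((g<140).astype(np.uint8))
th=np.radians(88.2); ex=np.array([np.cos(th),np.sin(th)]); o=np.array([0.5565,0.142])+0.075*ex
for i in range(1,k):
    if st[i,4]>10:
        w=onz("top",c[i]+[170,190],0.012); print("stone",np.round(w,4),"pan x",round((w[:2]-o)@ex,4))
E
```

```text
16.03 [0.5107 0.2929 0.1386] [ 0.19 -0.07 -0.02] [0.043 0.007 0.033] 0.0242
tin+ring mean diff 14.9 max 21
calculator mean diff 14.0 max 22
card lower mean diff 11.5 max 17
tin 9.9 16
calc 8.3 18
funnel 8.8 16
stone [0.5943 0.1875 0.012 ] pan x -0.0283
stone [0.5544 0.1849 0.012 ] pan x -0.0322
stone [0.5168 0.1814 0.012 ] pan x -0.0368
```

Everything is steady and near zero force. The bystander regions differ from the first pictures only by even brightness noise, and the top view puts all three stones at pan x = -28 to -37 mm. I'll hand in.

```bash
python3 - <<'E'
from plant import bot
print(bot.close_job()); s=bot.read_state(); print(s["clock"],s["ee_pos"],s["contact_force"],s["finger_gap"])
E
```

```text
the job is handed in; nothing more can be done
None
the job is handed in; nothing more can be done
```

I did the whole job in the order you asked and handed it in at about 16 s. The clip is being held squeezed open over the middle of the card's top edge, ready for the slip. The hand-in gives no verdict, so the results below are my own checks.

- **Stones:** all three were swept with the brush and none were picked up. They lie inside the pan, about 38–49 mm past the mouth edge.
- **Brush:** lying flat on the bench at its old spot, well clear of the pan.
- **Clip:** squeezed to its stop (finger opening 24 mm) and centred on the card to about 1 mm along its width. The lips are about 12–13 mm below the card's top edge and the coil about 9 mm above it. There is one jaw on each side of the card.
- **Contact:** the force at the wrist was about 0.2 N after a short hold, so neither jaw was pressing on the card.
- **Bystanders:** the tin, calculator and funnel look unchanged from the first pictures, apart from slight brightness noise.

**Where checks disagreed:** the two cameras differ by 2–5 mm in y. I trusted the side camera because it matched the finger positions, and it put the clip centre within about 1 mm of the card's plane. By the top camera, the clip would be about 3 mm off centre, still clear of the card (about 6 mm of room each side).

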